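# Ready a board in a lever-operated test fixture

### The job

Get the circuit board in the test fixture ready for its test: swing the hinged hold-down bar down across the board until its nose snaps into the spring catch, and only after that draw the red-gripped lever out from under the lamp towards the front of the fixture and let it settle fully into the notch with the green marker. Do not bump the lamp, and do not shift or topple the things lying round the fixture.

Things in the scene. Friction and masses are not known exactly. Their poses are not given: they have to be found in the camera images.
- fixture: Bed-of-nails test fixture bolted to the bench: grey base 250 (x) x 260 (y) x 60 mm, black nest plate above it (230 x 240 mm, top at z 93 mm) with a green circuit board. Origin on the bench under the base's centre; x points from its front to its back, y to its left, z up. All offsets below (mm) are in this frame. The lever housing, 150 x 80 mm, 110 mm high, stands on its right, centred at y -170.
- hold_bar (a joint): Hinge angle (rad) of the hold-down bar: 0 = level across the board, nose in the catch; grows as it is lifted, 1.57 = upright, stop 1.75. Closed, it points to the fixture's right (-y). Stiff hinge: stays where left, 1 to 3 N at the grip move it. In the last 0.1 rad the nose must be pressed past a spring roller (up to 8 N at the grip), which then holds it down at 0. Above 0.035 it is not caught.
- bar_hinge (a point): Point on the bar's hinge axis (parallel to the fixture's x) at the bar's mid-width: x -30, y 110, z 120 in the fixture frame.
- bar_grip (a point): Centre of the bar's red grip, 182 mm from the hinge axis: 26 mm wide (along fixture x), 50 mm long, 16 thick. The bar inboard is 25 x 12 mm with cross-arms (90 mm along x) at 55 and 125 mm from the hinge; the round steel nose ends at 220 mm. Closed, the grip's centre is at z 120, 27 mm above the nest plate, with 45 mm free on either side.
- catch (a point): Where the centre of the bar's nose lies when caught: x -30, y -105, z 120 in the fixture frame. The spring roller's bracket stands behind it (y -108 to -130, 26 mm wide, up to z 140).
- lever_swing (a joint): Lever swing (rad): 0 = at rest, leaning 0.524 to the back (+x) under the lamp; grows as the grip is drawn to the front (-x); upright at 0.524, stop 0.99. Axis along fixture y through lever_pivot. A spring (0.5 N m/rad plus friction; up to 4 N at the grip) takes it back, so it stays forward only in a notch. Swing at the notch centres (x 18, -8, -34): 0.321, 0.615, 0.895.
- lever (a joint): Sideways sway of the lever (rad): 0 = middle of the slot, positive to the fixture's right (-y), into a notch. A spring (2 to 4 N at the grip) always pushes it to the right: against the slot's edge it reads about 0.04, fully in a notch about 0.16. Sway turns about the shaft's own x axis at lever_pivot, after the swing.
- lever_pivot (a point): Point about which the lever swings and sways: x 0, y -170, z 20 in the fixture frame, inside the housing.
- lever_grip (a point): Middle of the lever's red revolving grip, a round sleeve 20 mm in diameter, 62 mm long, turning freely on a pin parallel to the fixture's y. The steel shaft, 10 mm, rises 180 mm from the pivot; the grip sticks out sideways from its top, to the right (-y): it begins 10 mm and ends 72 mm from the shaft, this point 41 mm. At rest it is 176 mm above the bench.
- lever_at_gate (a point): Point on the lever's shaft 87.5 mm from the pivot, level with the gate plate (steel, 5 mm, top at z 110, on the housing). The slot in it runs along fixture x, 15 mm wide, middle at y -170; three notches 18 mm wide and 12 mm deep with rounded corners open off its right (-y) side, centred at x 18, -8 and -34.
- marker_green: Small domed green marker, 13 mm across, 5 mm high, on the gate plate just outside the wanted notch: at the notch centre's x, 29 mm to the right (-y) of the slot's middle. Origin under its centre; axes parallel to the fixture's.
- marker_white_a: White marker of the same shape behind another notch, which is not wanted.
- marker_white_b: White marker of the same shape behind the third notch, which is not wanted.
- lamp: Low bench lamp, fixed. Origin on the bench under the middle of its head, a bar 50 (x) x 200 (y) x 30 mm with its underside at z 278, hanging above and just behind the resting lever grip; axes nearly parallel to the fixture's. Its 16 mm pole, 358 high, stands at x +150 on a 150 mm disc; an arm joins pole and head at z 308 to 352.
- multimeter: Bystander: teal multimeter lying flat, 150 x 76 x 43 mm, left of the fixture. Origin under its centre.
- flux_bottle: Bystander: upright bottle, 40 mm across, 120 mm high, to the right or in front of the lever housing. Origin under its centre.
- solder_spool: Bystander: upright spool, 60 mm across, 55 mm high, to the right or in front of the lever housing. Origin under its centre.
- screwdriver: Bystander: screwdriver, 160 mm long, lying by the fixture's front left corner. Origin under its middle.

How it is judged:
On the way, in this order (a step that is already met when the one before it is completed fails the run):
1. the hold-down bar is down with its nose in the spring catch (value of joint hold_bar below 0.035 rad), for 0.2 s.
2. the lever stands in the green-marked notch (x of lever_at_gate in the frame of marker_green between -0.01 and 0.01 m and value of joint lever above 0.11 rad), for 0.2 s.
At the end, for the whole second after the job is handed in: The hold-down bar is in its catch (hinge angle under 0.035 rad), and the released lever stands still in the green-marked notch: its shaft within 10 mm of the notch's centre along the slot and swayed more than 0.11 rad into it. Bottle and spool still stand (all of step 2 and value of joint hold_bar below 0.035 rad and velocity of joint lever_swing between -0.05 and 0.05 rad/s and angle between each of flux_bottle, solder_spool's own z axis and vertical below 0.3 rad); the robot touches nothing.
It fails at once if the lever is drawn forward (swing over 0.25 rad) while the hold-down bar is not down (angle over 0.06 rad) (value of joint lever_swing above 0.25 rad and value of joint hold_bar above 0.06 rad).
It fails at once if the lamp is bumped (over 5 N) (contact force between lamp and anything else above 5 N).
It fails at once if a bystander is shifted more than 25 mm (distance of any of multimeter, flux_bottle, solder_spool, screwdriver from where it was at the start of the episode above 0.025 m).
It also fails if it takes over 53 s, if anything falls off the work surface, if the arm or the gripper's body presses on something with over 40 N, if the wrist force passes 120 N, or if a joint passes its speed limit or range.

### The arm

A 6-joint arm with a two-finger parallel gripper is mounted at the origin on the work surface. World frame = base frame: x ahead of the robot, y to its left, z up, the work surface at z = 0. Lengths are in m, angles in rad, forces in N, time in s.
With the tool pointing down it reaches from about 0.25 to 0.725 m from the base axis. Payload 4 kg.
Tool frame: the origin (TCP) lies on the centre line of the jaws, within the pads' length; the fingertips stand tip_reach ahead of it and the grasp point (between the pads) lies 5 mm behind it (tip_reach is the distance from the TCP to the fingertips, in m); z points along the fingers, y is the direction in which the jaws open and shut (so a half turn about z gives the same grasp; the last joint's range is limited). The gripper opens to 85 mm and grips with 20 to 120 N. Pads are 22 mm wide; open, the fingers measure 114 mm over their backs; the gripper's body (76 mm by 85 mm) begins 54 mm behind the grasp point. The pads swing forward as they close: fully open they stand 13 mm farther back than shut.
Start: joints at [1.199, 0.241, 0.005, 1.335, 0, 1.571], TCP at [0.182, 0.466, 0.245] pointing down, gripper open.
Joint ranges: [-2.72, 2.72], [-1.05, 1.87], [-1.09, 1.28], [-1.99, 2.15], [-1.42, 1.44], [-3.14, 3.14]. Speed limits (rad/s): [2.79, 2.79, 3.14, 3.14, 3.14, 3.14].

### API

Orientations are given as a unit quaternion [x, y, z, w].
In Python, from workcell import * gives the robot as it stands.
- The arm moves only by the tool arm_command, never from a script. Its arguments are lists of equal length, an entry for each row: "translation": the shift along the tool's x, y, z in cm, a list of three; "turn": the turn about the tool's z in rad; "hand": the closure, from 0 (fully open) to 1 (shut). In form: {"translation": [[x, y, z], ...], "turn": [turn, ...], "hand": [hand, ...]}. A call has 1 to 5 rows; each row is the pose to reach, as a shift and turn from the pose commanded when the call began, along the tool's axes at that moment; what a row does not reach only later rows make up. A row lasts 1/12 s, in which the tool goes at most 41.7 mm and 7.16 degrees, less where a joint would pass 70% of its speed; a pose out of reach is approached as far as the arm can. A call with a gripper value outside its range is refused whole. The fingers move at their own pace and stop on an object; the grip force is fixed at half the most. Time passes only in rows, so rows that repeat a pose let the fingers close. It gives the time, the measured TCP pose, the force and the opening at its end, in the units of the state.
- get_obs(): the state, without advancing time (a new reading comes with each control period).
- camera(name): name is "scene" or "top"; returns (picture, depth): 480x640x3 uint8, red, green, blue; 480x640 float32, m along the optical axis (not along the pixel's ray), 0 where there is no reading.
- camera_info(name): a dict with "mtx" (3x3 intrinsics, pixels), "world_to_cam" (4x4, takes a point from world to camera coordinates). Camera axes: x right, y down, z forward; pixel columns grow to the right and rows downward; lengths in m; the calibration is good to about 2 mm. A picture is of the moment at which its call begins. camera_info takes no time and is no camera call.
- job_done(): hands the job in, once; it reports no verdict.
Trained networks look in the newest picture that a camera, given by its name, has taken for a name from the list of things; names that differ only in an ending like _2 or _b are one class to them, and where a whole thing is asked for, a point or a joint stands for the part that bears it (a point fixed in the world has none). Each returns a list of dicts, best first, with "conf" (0 to 1); they miss things now and then, are a little off and sometimes report something else, mostly with a low value. They report only what shows in the picture. A call takes as long as a camera call.
- search_frame(camera, name): "location" ([row, column] in pixels, amid what is visible of it).
- spot_point(camera, name): "location" ([row, column] in pixels: a listed point, or the origin of a listed thing).
The state is a dict: "clock": time; "joint_pos": joint angles; "joint_vel": joint speeds; "tau": joint torques, N m; "eef_pos": TCP position; "tool_rot": TCP orientation; "ft_force": force on the tool from outside, world axes, zero at the start; "ft_torque": the same for the moment, N m; "grip_width": finger opening in m.
Only numpy, scipy, OpenCV 4.12 (cv2) and the standard library are available. Lean on these libraries where they do the work, as an engineer would, in place of code of your own. Each camera call takes 0.05 s, during which the arm holds its last target. There are 200 camera calls.

## Working session

There is one attempt and no reset: what is moved stays moved. The work goes in short steps, Python scripts to look and compute and a tool call to move; the robot and the scene stay as the last step left them, time stands still between calls to the robot, and variables do not carry over. Pictures are saved under pics/ and viewed, about 8 in all and at most 12, crops included, and the job is handed in when it is done.

Besides the shell and the picture viewer there is one more tool, called after ">>>" as a command line: name --pt "numbers of a row" for each row, then --argument value for the rest. arm_command: Moves the arm, as the interface text tells. Its arguments: {"type":"object","properties":{"translation":{"type":"array","items":{"type":"array","items":{"type":"number"}}},"turn":{"type":"array","items":{"type":"number"}},"hand":{"type":"array","items":{"type":"number"}}},"required":["translation","turn","hand"]}

```bash
mkdir -p pics
cat > h.py <<'E'
from workcell import *
import numpy as np, cv2
def ray(cam,rc):
    i=camera_info(cam);K=np.array(i["mtx"]);T=np.array(i["world_to_cam"])
    d=np.linalg.inv(K)@[rc[1],rc[0],1]; R=T[:3,:3]; c=-R.T@T[:3,3]
    return c,R.T@d
def atz(cam,rc,z):
    c,d=ray(cam,rc); return c+d*(z-c[2])/d[2]
def tri(r1,r2):
    (a,u),(b,v)=r1,r2
    s=np.linalg.lstsq(np.c_[u,-v],b-a,rcond=None)[0]
    p,q=a+u*s[0],b+v*s[1]; return (p+q)/2,np.linalg.norm(p-q)
def pix(cam,p):
    i=camera_info(cam);q=np.array(i["world_to_cam"])@[*p,1];w=np.array(i["mtx"])@q[:3];return w[:2]/w[2]
def dep(cam,rc,D):
    c,d=ray(cam,rc); r,k=int(round(rc[0])),int(round(rc[1])); return c+d*D[r,k]
E
python3 - <<'E'
from h import *
o=get_obs();print(o)
for c in("scene","top"):
    im,D=camera(c);cv2.imwrite(f"pics/{c}0.png",im[...,::-1]);np.save(f"{c}0.npy",D)
    print(c,ray(c,(240,320)))
for n in["fixture","bar_hinge","bar_grip","catch","lever_pivot","lever_grip","lever_at_gate","marker_green","marker_white_a","lamp","multimeter","flux_bottle","solder_spool","screwdriver"]:
    L={}
    for c in("scene","top"):
        D=np.load(f"{c}0.npy")
        L[c]=spot_point(c,n)[:3]
        for e in L[c]: print(n,c,np.round(e["location"],1),round(e["conf"],2),np.round(dep(c,e["location"],D),3))
    if L["scene"] and L["top"]:
        p,g=tri(ray("scene",L["scene"][0]["location"]),ray("top",L["top"][0]["location"]));print("  TRI",np.round(p,4),round(g,4))
E
```

```text
{'clock': 0.0, 'joint_pos': array([1.19898118e+00, 2.41436168e-01, 3.72653207e-03, 1.33523196e+00,
       3.24172216e-05, 1.57081487e+00]), 'joint_vel': array([ 6.09622596e-04,  1.46465227e-03,  1.03168538e-04,  2.98448752e-04,
        6.69391963e-06, -6.36050937e-04]), 'tau': array([-5.20483118e-04, -3.72315001e+01,  2.52409583e+01,  1.69216830e-02,
        1.08506895e-04,  2.78240151e-07]), 'eef_pos': array([0.18142159, 0.46526564, 0.24440225]), 'tool_rot': array([ 1.84847566e-01,  9.82766619e-01, -1.05115990e-03, -2.14184153e-04]), 'ft_force': array([ 0.91591343, -1.07777839,  0.61798974]), 'ft_torque': array([-0.01786494, -0.05693077,  0.02881461]), 'grip_width': 0.08531509843924855}
scene (array([ 1.39778951, -0.10502931,  1.06178308]), array([-0.66779879,  0.16631392, -0.72555102]))
top (array([0.42751633, 0.12777096, 1.30987979]), array([ 0.08224918,  0.00864628, -0.99665935]))
fixture scene [285.3 295.9] 0.77 [0.635 0.03  0.092]
fixture top [229.3 356.5] 0.82 [0.55  0.066 0.095]
fixture top [232. 307.] 0.71 [0.527 0.159 0.268]
  TRI [ 0.5582  0.0525 -0.0074] 0.0175
bar_hinge 
[... 1334 characters left out ...]
.225 -0.032] 0.0999
multimeter scene [306.7 404.9] 0.75 [0.711 0.277 0.039]
multimeter scene [248.8 256.5] 0.21 [ 0.502 -0.042  0.092]
multimeter top [169.9 245.3] 0.95 [0.676 0.295 0.046]
  TRI [ 0.6842  0.2969 -0.0012] 0.0093
flux_bottle scene [296.6 169.9] 0.96 [ 1.398 -0.105  1.062]
flux_bottle scene [305.1 406.5] 0.23 [0.705 0.283 0.036]
flux_bottle top [229.4 356.9] 0.74 [0.55  0.065 0.091]
flux_bottle top [246.1 506.5] 0.57 [ 0.524 -0.249  0.034]
  TRI [ 0.5719 -0.0974  0.0622] 0.324
solder_spool top [310.1 467.4] 0.7 [ 0.391 -0.161  0.054]
screwdriver scene [235.3 393.4] 0.52 [0.466 0.332 0.022]
screwdriver top [275.6 223.8] 0.67 [0.458 0.339 0.02 ]
  TRI [0.4572 0.3382 0.0126] 0.004
```

View pics/scene0.png

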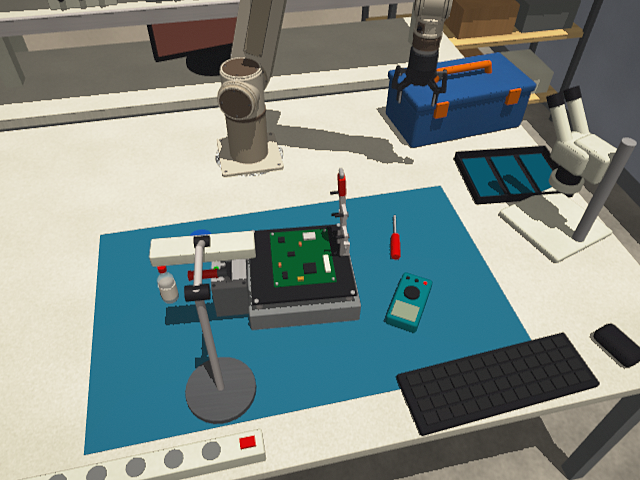

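View pics/top0.png

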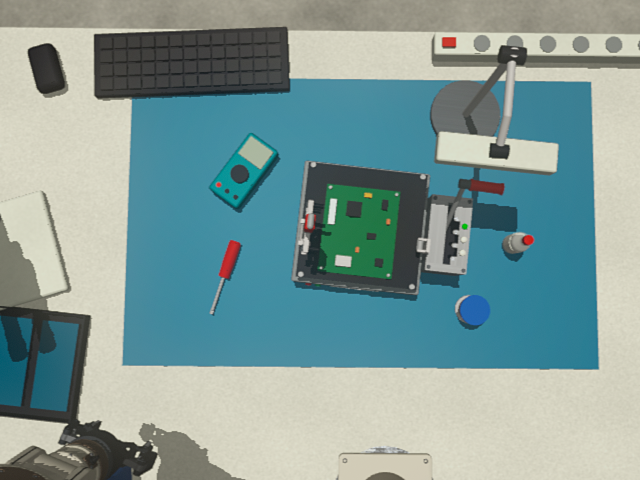

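The scene view shows the bar upright at about (185,340), the lamp head over the red lever grip at (274,203), and the bottle at (283,167). The top view shows the green marker at (225,463). The white ones are at (240,464) and (251,463), so green is the rearmost notch (x 18, swing 0.321). Next I fit the fixture and lamp frames.

```bash
cat > g.py <<'E'
from h import *
def cloud(c,f):
    D=np.load(f);i=camera_info(c);K=np.array(i["mtx"]);T=np.array(i["world_to_cam"])
    v,u=np.mgrid[:480,:640];P=np.stack([(u-K[0,2])/K[0,0]*D,(v-K[1,2])/K[1,1]*D,D],-1)
    return (P-T[:3,3])@T[:3,:3]
E
python3 - <<'E'
from g import *
P=cloud("top","top0.npy");im=cv2.imread("pics/top0.png")
m=(P[...,2]>.082)&(P[...,2]<.104)&(P[...,0]>.3)&(P[...,1]>-.11)&(P[...,1]<.25)
n,l,s,ce=cv2.connectedComponentsWithStats(m.astype(np.uint8));k=1+s[1:,4].argmax()
q=P[l==k];print("plate",cv2.minAreaRect(q[:,:2].astype(np.float32)*1000),np.median(q[:,2]))
# candidate frame: screws at corners (z .093)
for rc in[(164,313),(176,424),(291,416),(281,298)]:print(np.round(atz("top",rc,.095),4))
for c in("top","scene"):
    P=cloud(c,f"{c}0.npy")
    m=(P[...,2]>.285)&(P[...,2]<.32)&(P[...,0]>.56)&(P[...,1]<0)
    q=P[m];print("lamp",c,len(q),cv2.minAreaRect(q[:,:2].astype(np.float32)*1000),np.percentile(q[:,2],[5,50,95]))
    print(cv2.boxPoints(cv2.minAreaRect(q[:,:2].astype(np.float32)*1000)))
im2=cv2.imread("pics/scene0.png")
a=cv2.resize(im[130:330,400:560],None,fx=3,fy=3,interpolation=cv2.INTER_CUBIC)[:600,:400]
a=cv2.resize(im[130:330,270:550],(784,560),interpolation=cv2.INTER_CUBIC);cv2.imwrite("pics/c1.png",a)
E
```

```text
plate ((559.3005981445312, 54.50536346435547), (240.4109649658203, 231.28564453125), 84.19612121582031) 0.09391166411125268
[0.6799 0.1538 0.095 ]
[ 0.6578 -0.0679  0.095 ]
[ 0.429  -0.0513  0.095 ]
[0.4465 0.1807 0.095 ]
lamp top 3737 ((724.38818359375, -162.54632568359375), (201.1217041015625, 180.92152404785156), 84.4923324584961) [0.29375655 0.30720767 0.31121779]
[[ 624.6933   -253.9606  ]
 [ 804.7796   -271.32526 ]
 [ 824.08307   -71.13205 ]
 [ 643.99677   -53.767395]]
lamp scene 2552 ((729.450439453125, -163.37887573242188), (199.95736694335938, 185.53273010253906), 83.91416931152344) [0.28840457 0.30662682 0.30996271]
[[ 626.60736  -252.95918 ]
 [ 811.0944   -272.62903 ]
 [ 832.2935    -73.79857 ]
 [ 647.80646   -54.128723]]
```

View pics/c1.png

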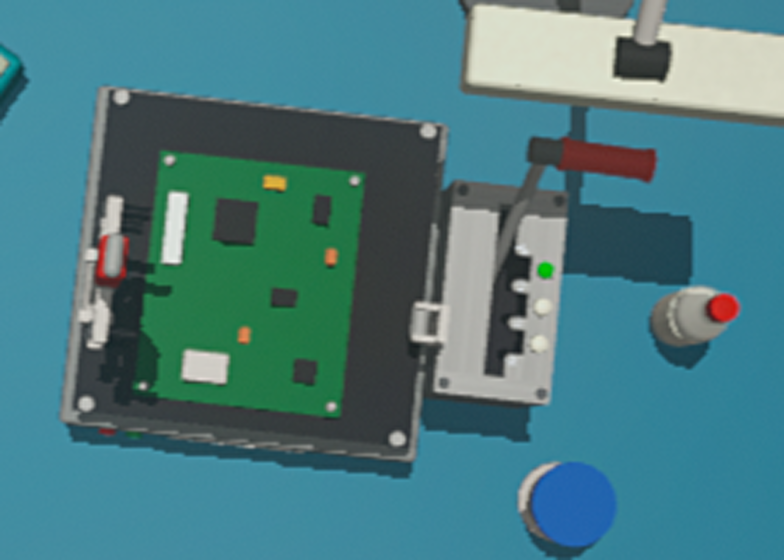

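The crop shows the green marker at (545,270), level with the rearmost notch, and the lamp head's front edge just behind the red grip at (605,160). Clearance there is tight, so I measure it carefully.

```bash
cat >> g.py <<'E'
C=np.array([.5593,.0545]);YAW=np.deg2rad(-5.8)
R2=np.array([[np.cos(YAW),-np.sin(YAW)],[np.sin(YAW),np.cos(YAW)]])
def F(P): # world->fixture mm
    P=np.asarray(P,float);q=P.copy();q[...,:2]=(P[...,:2]-C)@R2;return q*1000
def W(p): # fixture mm->world m
    p=np.asarray(p,float)/1000;q=p.copy();q[...,:2]=p[...,:2]@R2.T+C;return q
E
python3 - <<'E'
from g import *
pc=lambda a:np.round(np.percentile(a,[1,5,25,50,75,95,99],axis=0).T,1)
for c in("top","scene"):
    P=F(cloud(c,f"{c}0.npy"));im=cv2.imread(f"pics/{c}0.png").astype(int)
    red=(im[...,2]>80)&(im[...,1]<60)&(im[...,0]<70)
    m=red&(P[...,0]>50)&(P[...,0]<140)&(P[...,1]<-160)&(P[...,1]>-270)&(P[...,2]>130)
    print(c,"grip",m.sum());print(pc(P[m]))
    m=red&(abs(P[...,0]+30)<50)&(abs(P[...,1]-110)<60)&(P[...,2]>200)
    print("bar",m.sum());print(pc(P[m]))
    m=(P[...,2]>300)&(P[...,2]<313)&(P[...,0]>50)&(P[...,0]<170)&(P[...,1]<-100)
    q=P[m]
    print("lamp top by y:")
    for y in range(-310,-110,30):
        s=q[(q[:,1]>y)&(q[:,1]<y+30)]
        if len(s):print(y,np.round(np.percentile(s[:,0],[0,2,50,98,100]),1),np.round(np.median(s[:,2]),1))
    m=(P[...,2]>120)&(P[...,0]>-70)&(P[...,0]<10)&(P[...,1]<-80)&(P[...,1]>-140)
    print("catch",pc(P[m]))
P=cloud("scene","scene0.npy");o=get_obs();q=P-o["eef_pos"]
m=(np.linalg.norm(q[...,:2],axis=-1)<.12)&(abs(q[...,2])<.25)
from scipy.spatial.transform import Rotation as Ro
q=q[m]@Ro.from_quat(o["tool_rot"]).as_matrix()*1000
for z in range(-200,40,15):
    s=q[(q[:,2]>z)&(q[:,2]<z+15)]
    if len(s)>3:print("hand z",z,len(s),"x",np.round(s[:,0].min()),np.round(s[:,0].max()),"y",np.round(s[:,1].min()),np.round(s[:,1].max()))
E
```

```text
top grip 331
[[  76.6   77.8   80.8   85.1   89.7   94.4   95.9]
 [-246.3 -244.5 -232.  -216.1 -199.9 -187.9 -186.6]
 [ 175.   177.9  181.3  183.6  185.6  187.8  188.7]]
bar 52
[[-43.1 -42.6 -40.5 -34.9 -27.1 -20.9 -19.9]
 [ 88.   88.1  89.3  99.2 102.7 105.9 108.1]
 [244.3 287.  321.  322.4 323.7 326.2 333.8]]
lamp top by y:
-310 [ 96.4  97.6 121.  145.3 147.5] 307.3
-280 [ 96.5  97.3 120.5 145.3 147.2] 307.3
-250 [ 96.3  97.3 120.9 145.1 146.7] 307.4
-220 [ 95.8  96.6 106.3 145.3 146.5] 307.3
-190 [ 95.6  96.9 120.  144.6 146.6] 307.4
-160 [ 95.5  96.6 120.  144.5 146.6] 307.4
-130 [ 95.5  96.6 119.9 144.3 146.2] 307.4
catch [[ -44.   -43.6  -38.7  -31.   -24.1  -19.   -18.1]
 [-129.8 -128.7 -124.2 -117.1 -111.3 -107.4 -106.5]
 [ 121.5  126.9  131.5  135.1  138.5  141.8  144.4]]
scene grip 177
[[  85.2   87.5   92.7   95.9   98.3  100.9  101.5]
 [-248.1 -246.7 -238.8 -210.1 -199.1 -189.8 -187.8]
 [ 168.7  171.6  177.6  181.9  184.3  186.8  189.1]]
bar 118
[[-26.7 -22.1 -18.  -16.1 -15.  -13.6 -12.4]
 [ 87.5  89.   91.5  95.3  98.9 101.3 103.6]
 [276.6 280.  290.4 303.9 317.6 324.3 
[... 349 characters left out ...]
l last):
  File "<stdin>", line 17, in <module>
  File "<stdin>", line 2, in <lambda>
    return _quantile_unchecked(
        a, q, axis, out, overwrite_input, method, keepdims, weights)
    return _ureduce(a,
                    func=_quantile_ureduce_func,
    ...<5 lines>...
                    overwrite_input=overwrite_input,
                    method=method)
    r = func(a, **kwargs)
    result = _quantile(arr,
                       quantiles=q,
    ...<2 lines>...
                       out=out,
                       weights=wgt)
    slices_having_nans = np.isnan(arr[-1, ...])
                                  ~~~^^^^^^^^^
IndexError: index -1 is out of bounds for axis 0 with size 0
```

Run:
```python
from g import *
from scipy.spatial.transform import Rotation as Ro
o=get_obs();R=Ro.from_quat(o["tool_rot"]).as_matrix();print("toolrot in fixture axes x,y:",(R2.T@R[:2,:2]).round(3))
for c in("scene","top"):
    q=cloud(c,f"{c}0.npy")-o["eef_pos"]
    m=(np.linalg.norm(q[...,:2],axis=-1)<.11)&(abs(q[...,2])<.2)
    q=q[m]@R*1000
    for z in range(-150,40,12):
        s=q[(q[:,2]>z)&(q[:,2]<z+12)]
        if len(s)>3:print(c,"z",z,len(s),"x",np.round(np.sort(s[:,0])[[1,-2]]),"y",np.round(np.sort(s[:,1])[[1,-2]]))
for n,p in dict(start=[-30,160,250],h=[-30,110,300],cl=[-30,-72,135]).items():print(n,W(p).round(4))
im=cv2.imread("pics/scene0.png");cv2.imwrite("pics/c2.png",cv2.resize(im[0:130,370:500],(650,600),interpolation=cv2.INTER_CUBIC))
```

```text
toolrot in fixture axes x,y: [[-0.964  0.267]
 [ 0.267  0.964]]
scene z -150 126 x [-41.  -8.] y [-36.  36.]
scene z -138 124 x [-42.  -6.] y [-37.  35.]
scene z -126 115 x [-42.  -5.] y [-37.  36.]
scene z -114 56 x [-32.   7.] y [-65.  64.]
scene z -102 255 x [-26.  14.] y [-69.  66.]
scene z -90 179 x [-25.   2.] y [-71.  68.]
scene z -78 155 x [-23.  13.] y [-72.  70.]
scene z -66 151 x [-21.  16.] y [-73.  72.]
scene z -54 121 x [-17.  11.] y [-72.  72.]
scene z -42 44 x [-16.   1.] y [-60.  60.]
scene z -30 41 x [-15.  -0.] y [-55.  55.]
scene z -18 37 x [-15.   3.] y [-55.  54.]
scene z -6 13 x [-11.   4.] y [-50.  48.]
top z -150 166 x [-37.  11.] y [-38.  24.]
top z -138 166 x [-37.   9.] y [-38.  27.]
top z -126 126 x [-37.  15.] y [-38.  22.]
top z -114 198 x [-13.  13.] y [-68.  66.]
top z -102 362 x [-13.  13.] y [-70.  67.]
top z -90 179 x [-19.  14.] y [-71.  67.]
top z -78 158 x [-17.  12.] y [-73.  71.]
top z -66 204 x [-17.  12.] y [-74.  71.]
top z -54 228 x [-13.  10.] y [-75.  72.]
top z -42 24 x [-12.  -6.] y [-56.  48.]
top z -30 41 x [-11.  -2.] y [-57.  52.]
top z -18 48 x [-11.  -2.] y [-57.  56.]
top z -6 16 x [-10.   1.] y [-49.  48.]
start [0.5456 0.2167 0.25  ]
h [0.5406 0.167  0.3   ]
cl [ 0.5222 -0.0141  0.135 ]
```

View pics/c2.png

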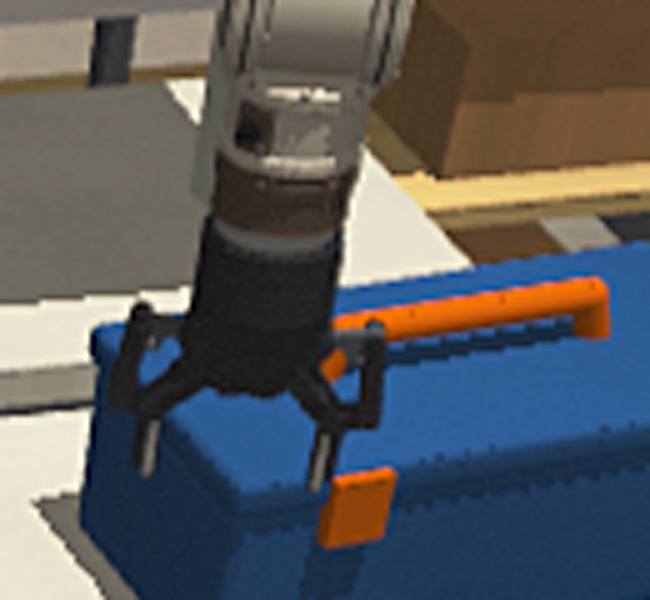

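The crop shows an open linkage gripper whose knuckles flare to about ±73 mm, 45 to 115 mm behind the TCP. For the lever I'll go in low from the left, with the open gripper's rear finger hooked behind the grip. The bar comes first.

>>> arm_command --pt "-4 -1 -1.5" --pt "-8 -2 -3" --pt "-12 -3 -4.5" --pt "-16 -4 -6" --pt "-20 -5 -6" --turn '[0,0,0,0,0]' --hand '[1,1,1,1,1]'

```text
clock: 1.92
eef_pos: [0.345, 0.351, 0.3076]
tool_rot: [0.184, 0.983, 0.002, 0.001]
ft_force: [0.7, 0.8, -0.1]
grip_width: 0.0255
```

>>> arm_command --pt "-4 -1 0" --pt "-8 -2 0" --pt "-12 -3 0" --pt "-16 -4 0" --pt "-19.7 -5 0" --turn '[0,0,0,0,0]' --hand '[1,1,1,1,1]'

```text
clock: 2.33
eef_pos: [0.5104, 0.2313, 0.3049]
tool_rot: [0.185, 0.983, 0.0, 0.0]
ft_force: [0.7, 0.2, 0.5]
grip_width: -0.0002
```

>>> arm_command --pt "0 0 0" --pt "0 0 0" --pt "0 0 0" --pt "0 0 0" --pt "0 0 0" --turn '[0.125,0.25,0.375,0.5,0.625]' --hand '[1,1,1,1,1]'

```text
clock: 2.75
eef_pos: [0.5089, 0.2328, 0.3046]
tool_rot: [0.481, 0.877, -0.0, -0.0]
ft_force: [0.6, 0.1, 0.4]
grip_width: 0.0
```

>>> arm_command --pt "0 0 0" --pt "0 0 0" --pt "0 0 0" --pt "0 0 0" --pt "0 0 0" --turn '[0.125,0.25,0.375,0.5,0.625]' --hand '[1,1,1,1,1]'

```text
clock: 3.17
eef_pos: [0.5087, 0.233, 0.3047]
tool_rot: [0.727, 0.687, -0.0, -0.0]
ft_force: [0.3, 0.2, -0.5]
grip_width: 0.0
```

>>> arm_command --pt "0 0 0" --pt "0 0 0" --turn '[0.05,0.05]' --hand '[1,1]'

```text
clock: 3.33
eef_pos: [0.5087, 0.233, 0.3048]
tool_rot: [0.742, 0.67, -0.0, -0.0]
ft_force: [0.2, -0.1, -0.3]
grip_width: 0.0004
```

```bash
cat > st.py <<'E'
from g import *
from scipy.spatial.transform import Rotation as Ro
def st():
    o=get_obs();R=Ro.from_quat(o["tool_rot"]).as_matrix()
    print("t",round(o["clock"],2),"TCP fix",F(o["eef_pos"]).round(1),"toolx yaw in fix",np.rad2deg(np.arctan2(*(R2.T@R[:2,0])[::-1])).round(1),"F fix",(R2.T@o["ft_force"][:2]).round(1),o["ft_force"][2].round(1),"w",o["grip_width"].round(4),"tilt",R[2,2].round(4));return o,R
def hand(c,D,o,R):
    np.save("tmp.npy",D);q=(cloud(c,"tmp.npy")-o["eef_pos"])@R*1000
    m=(np.linalg.norm(q[...,:2],axis=-1)<90)&(abs(q[...,2])<160);return q[m]
E
python3 - <<'E'
from st import *
o,R=st();print(o["joint_pos"].round(2))
for c in("scene","top"):
    im,D=camera(c);q=hand(c,D,o,R);cv2.imwrite(f"pics/{c}1.png",im[...,::-1])
    for z in range(-150,40,12):
        s=q[(q[:,2]>z)&(q[:,2]<z+12)&(abs(q[:,0])<30)]
        if len(s)>3:print(c,"z",z,len(s),"x",np.round(np.sort(s[:,0])[[1,-2]]),"y",np.round(np.sort(s[:,1])[[1,-2]]))
E
```

```text
Traceback (most recent call last):
  File "st.py", line 5, in st
    print("t",round(o["clock"],2),"TCP fix",F(o["eef_pos"]).round(1),"toolx yaw in fix",np.rad2deg(np.arctan2(*(R2.T@R[:2,0])[::-1])).round(1),"F fix",(R2.T@o["ft_force"][:2]).round(1),o["ft_force"][2].round(1),"w",o["grip_width"].round(4),"tilt",R[2,2].round(4));return o,R
                                                                                                                                                                                                                       ^^^^^^^^^^^^^^^^^^^^^
AttributeError: 'float' object has no attribute 'round'
```

```bash
sed -i 's/o\["grip_width"\].round(4)/round(float(o["grip_width"]),4)/' st.py
python3 - <<'E'
from st import *
o,R=st();print(o["joint_pos"].round(2))
for c in("scene","top"):
    im,D=camera(c);q=hand(c,D,o,R);cv2.imwrite(f"pics/{c}1.png",im[...,::-1])
    for z in range(-54,40,6):
        s=q[(q[:,2]>z)&(q[:,2]<z+6)&(abs(q[:,0])<30)]
        if len(s)>3:print(c,"z",z,len(s),"x",np.round(np.sort(s[:,0])[[1,-2]]),"y",np.round(np.sort(s[:,1])[[1,-2]]))
E
```

```text
t 3.33 TCP fix [-68.4 172.5 304.8] toolx yaw in fix 90.0 F fix [ 0.2 -0.1] -0.3 w 0.0004 tilt -1.0
[ 0.43  0.35  0.31  1.53 -0.    2.1 ]
scene z -54 27 x [-17.  12.] y [-9. 47.]
scene z -48 14 x [-12.   9.] y [13. 42.]
scene z -42 23 x [-13.   9.] y [ 6. 37.]
scene z -36 25 x [-13.   8.] y [-25.  32.]
scene z -30 6 x [-11. -11.] y [-4.  9.]
scene z -18 23 x [-11.   7.] y [ 2. 17.]
scene z -12 19 x [-10.   5.] y [ 2. 16.]
scene z -6 22 x [-11.  10.] y [ 2. 15.]
scene z 0 28 x [-11.  10.] y [-5. 16.]
scene z 6 10 x [-10.   7.] y [-1. 13.]
scene z 12 5 x [-5. -1.] y [6. 8.]
```

>>> arm_command --pt "-1.8 2 -0.5" --pt "-3.5 3.8 -0.6" --pt "-3.5 3.8 -0.6" --turn '[0,0,0]' --hand '[1,1,1]'

```text
clock: 3.68
eef_pos: [0.5453, 0.1918, 0.3108]
tool_rot: [0.743, 0.67, 0.0, 0.001]
ft_force: [0.2, 0.7, -0.5]
grip_width: 0.0002
```

```bash
python3 -c "
from st import *
st()"
```

```text
t 3.68 TCP fix [-27.8 135.2 310.8] toolx yaw in fix 89.9 F fix [0.1 0.7] -0.5 w 0.0002 tilt -1.0
```

>>> arm_command --pt "-2 -0.2 0" --pt "-3.7 -0.2 0" --pt "-5.4 -0.2 0.3" --pt "-7.1 -0.2 0.8" --pt "-8.8 -0.2 1.5" --turn '[0,0,0,0,0]' --hand '[1,1,1,1,1]'

```text
clock: 4.1
eef_pos: [0.5322, 0.107, 0.2965]
tool_rot: [0.741, 0.671, 0.001, 0.0]
ft_force: [0.1, 0.6, 1.4]
grip_width: -0.0001
```

```bash
python3 -c "
from st import *
st()
im,D=camera('scene');cv2.imwrite('pics/s2.png',im[120:340,120:440,::-1].repeat(2,0).repeat(2,1))"
```

```text
t 4.1 TCP fix [-32.3  49.5 296.5] toolx yaw in fix 90.1 F fix [-0.   0.6] 1.4 w -0.0001 tilt -1.0
```

View pics/s2.png

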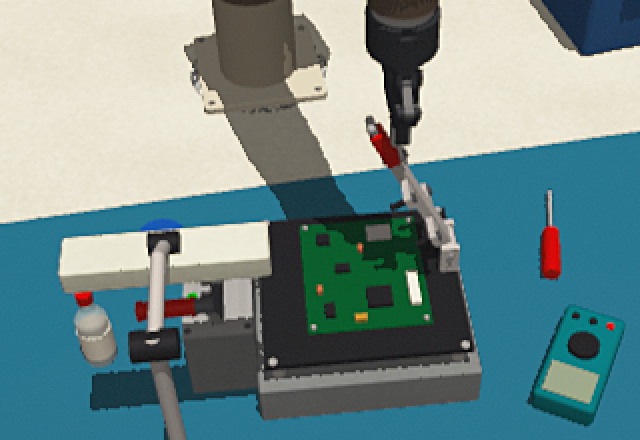

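The bar is leaning ahead of the fingertip at about (385,145), so the push works. I continue along the arc.

>>> arm_command --pt "-1.6 0 0.8" --pt "-3.1 0 1.8" --pt "-4.5 0 2.9" --pt "-5.8 0 4.2" --pt "-6.9 0 5.5" --turn '[0,0,0,0,0]' --hand '[1,1,1,1,1]'

```text
clock: 4.57
eef_pos: [0.5254, 0.0381, 0.2409]
tool_rot: [0.742, 0.671, 0.001, 0.0]
ft_force: [1.4, 0.3, 0.9]
grip_width: 0.0001
```

>>> arm_command --pt "-1.1 0 1.5" --pt "-2 0 3" --pt "-2.6 0 4.6" --pt "-3.1 0 6.3" --pt "-3.4 0 7.8" --turn '[0,0,0,0,0]' --hand '[1,1,1,1,1]'

```text
clock: 4.98
eef_pos: [0.5217, 0.0043, 0.1622]
tool_rot: [0.742, 0.671, 0.0, 0.0]
ft_force: [0.8, -0.4, 0.4]
grip_width: -0.0003
```

```bash
python3 -c "
from st import *
st()"
```

```text
t 4.98 TCP fix [-32.3 -53.7 162.2] toolx yaw in fix 90.0 F fix [ 0.9 -0.3] 0.4 w -0.0003 tilt -1.0
```

>>> arm_command --pt "0 0 0.6" --pt "0 0 1.2" --pt "0 0 1.6" --pt "0 0 1.9" --pt "0 0 2.0" --turn '[0,0,0,0,0]' --hand '[1,1,1,1,1]'

```text
clock: 5.4
eef_pos: [0.522, 0.005, 0.1431]
tool_rot: [0.742, 0.671, 0.0, 0.0]
ft_force: [-0.7, -0.5, 0.4]
grip_width: 0.0001
```

>>> arm_command --pt "0 0 0.2" --pt "0 0 0.2" --turn '[0,0]' --hand '[1,1]'

```text
clock: 5.57
eef_pos: [0.5223, 0.0051, 0.1419]
tool_rot: [0.742, 0.671, 0.001, 0.0]
ft_force: [-1.8, -0.8, 4.4]
grip_width: -0.0002
```

```bash
python3 -c "
from st import *
st()"
```

```text
t 5.57 TCP fix [-31.8 -52.9 141.9] toolx yaw in fix 90.1 F fix [-1.7 -1. ] 4.4 w -0.0002 tilt -1.0
```

>>> arm_command --pt "0 0 0.2" --pt "0 0 0.4" --pt "0 0 0.6" --turn '[0,0,0]' --hand '[1,1,1]'

```text
clock: 5.82
eef_pos: [0.5227, 0.005, 0.141]
tool_rot: [0.742, 0.671, 0.002, 0.002]
ft_force: [-17.5, -0.6, 46.4]
grip_width: -0.0003
```

>>> arm_command --pt "0 0 0.3" --pt "0 0 0.5" --turn '[0,0]' --hand '[1,1]'

```text
clock: 5.98
eef_pos: [0.523, 0.005, 0.1405]
tool_rot: [0.742, 0.671, 0.003, 0.003]
ft_force: [-25.9, -0.9, 70.9]
grip_width: 0.0001
```

```bash
python3 -c "
from st import *
st()"
```

```text
t 5.98 TCP fix [-31.2 -52.9 140.5] toolx yaw in fix 90.0 F fix [-25.7  -3.6] 70.9 w 0.0001 tilt -1.0
```

>>> arm_command --pt "0 0 -2" --pt "0 0 -5" --pt "0 0 -8" --pt "0 0 -11" --pt "0 0 -12" --turn '[0,0,0,0,0]' --hand '[1,1,0,0,0]'

```text
clock: 6.4
eef_pos: [0.5241, 0.0051, 0.2551]
tool_rot: [0.742, 0.671, 0.003, 0.003]
ft_force: [1.5, 0.3, 0.6]
grip_width: 0.0359
```

>>> arm_command --pt "-3 0 0" --pt "-6 1 0" --pt "-8.8 2 0" --pt "-8.8 3 0" --pt "-8.8 3 0" --turn '[0,0,0,0,0]' --hand '[0,0,0,0,0]'

```text
clock: 6.82
eef_pos: [0.544, -0.0873, 0.2491]
tool_rot: [0.743, 0.67, 0.0, 0.0]
ft_force: [0.8, 0.1, -1.0]
grip_width: 0.0853
```

Run:
```python
from st import *
o,R=st()
for c in("scene","top"):
    im,D=camera(c);cv2.imwrite(f"pics/{c}3.png",im[...,::-1]);np.save(f"{c}3.npy",D)
    P=F(cloud(c,f"{c}3.npy"));a=im.astype(int)
    m=(a[...,0]>90)&(a[...,1]<60)&(a[...,2]<70)&(abs(P[...,0]+30)<40)&(abs(P[...,1]+72)<50)&(P[...,2]<170)
    if m.sum()>5:print(c,m.sum(),np.percentile(P[m],[2,50,98],axis=0).round(1).tolist())
    m=(abs(P[...,0]+30)<6)&(P[...,2]>112)&(P[...,2]<150)
    for y in range(-110,100,20):
        s=P[m&(P[...,1]>y)&(P[...,1]<y+20)]
        if len(s):print(y,len(s),np.round(np.median(s[:,2]),1),end=' | ')
    print(spot_point(c,"bar_grip")[:1])
```

```text
t 6.82 TCP fix [  -0.9 -142.7  249.1] toolx yaw in fix 89.9 F fix [0.8 0.2] -1.0 w 0.0853 tilt -1.0
scene 226 [[-39.5, -92.9, 92.1], [-22.0, -71.1, 125.8], [-13.7, -47.8, 130.8]]
-110 24 123.7 | -90 37 127.1 | -70 31 127.9 | -50 35 126.3 | -30 32 125.6 | -10 28 126.2 | 10 29 125.9 | 30 30 126.0 | 50 27 125.6 | 70 32 126.1 | 90 31 126.7 | [{'location': [248.6, 267.9], 'conf': 0.87}]
top 330 [[-43.4, -91.9, 110.0], [-31.0, -70.4, 127.8], [-16.2, -47.5, 132.1]]
-110 70 125.7 | -90 66 127.8 | -70 65 128.5 | -50 64 126.2 | -30 66 125.5 | -10 65 126.1 | 10 64 125.8 | 30 65 126.0 | 50 66 126.1 | 70 61 125.6 | 90 68 126.9 | [{'location': [243.3, 396.4], 'conf': 0.62}]
```

The bar reads level along its whole length (about 126 mm top), so it is caught. Next I go down beside the lever with the gripper open.

>>> arm_command --pt "0 0 3" --pt "0 0 6" --pt "0 0 8.5" --pt "0 0 9.9" --pt "0 0 9.9" --turn '[0,0,0,0,0]' --hand '[0,0,0,0,0]'

```text
clock: 7.43
eef_pos: [0.5395, -0.0845, 0.1471]
tool_rot: [0.741, 0.671, -0.002, -0.003]
ft_force: [-0.9, 0.3, 0.0]
grip_width: 0.0853
```

Run:
```python
from st import *
o,R=st()
for c in("top","scene"):
    im,D=camera(c);cv2.imwrite(f"pics/{c}4.png",im[...,::-1]);np.save(f"{c}4.npy",D)
    q=hand(c,D,o,R)
    for z in range(-150,10,10):
        s=q[(q[:,2]>z)&(q[:,2]<z+10)]
        if len(s)>3:print(c,"z",z,len(s),"x",np.round(np.sort(s[:,0])[[1,-2]]),"y",np.round(np.sort(s[:,1])[[1,-2]]))
im=cv2.imread("pics/top4.png")[130:330,320:540];im2=cv2.imread("pics/scene4.png")[190:350,120:340]
cv2.imwrite("pics/c4.png",np.hstack([cv2.resize(im,(400,364)),cv2.resize(im2,(400,364))]))
```

```text
t 7.43 TCP fix [  -5.6 -140.3  147.1] toolx yaw in fix 90.1 F fix [-0.9  0.2] 0.0 w 0.0853 tilt -1.0
top z -150 43 x [ 6. 38.] y [-38.  13.]
top z -140 45 x [ 3. 38.] y [-38.  16.]
top z -130 44 x [ 5. 38.] y [-38.  21.]
top z -120 19 x [ 0. 38.] y [-38.  -1.]
top z -110 152 x [-11.  13.] y [-69.  65.]
top z -100 109 x [-13.  13.] y [-70.  66.]
top z -90 53 x [-11.  16.] y [-72.  66.]
top z -80 49 x [-8. 17.] y [-72.  67.]
top z -70 76 x [-15.  17.] y [-73.  65.]
top z -60 90 x [-10.  13.] y [-75.  69.]
top z -50 55 x [-0. 14.] y [-73.  65.]
top z -40 6 x [ 7. 12.] y [-54. -44.]
top z -30 5 x [11. 12.] y [-49.  44.]
top z -20 9 x [10. 11.] y [-50.  44.]
top z -10 8 x [ 6. 11.] y [-57.  43.]
top z 0 54 x [10. 30.] y [-38. -13.]
scene z -150 124 x [-35.  36.] y [12. 42.]
scene z -140 116 x [-34.  37.] y [ 3. 41.]
scene z -130 116 x [-36.  36.] y [ 9. 41.]
scene z -120 52 x [-30.  29.] y [21. 41.]
scene z -110 47 x [-10.  11.] y [33. 47.]
scene z -100 43 x [-18.  19.] y [12. 43.]
scene z -90 28 x [-19.  18.] y [19. 29.]
scene z -30 17 x [-6.  7.] y [56. 60.]
scene z -20 24 x [-9. 11.] y [51. 59.]
scene z -10 9 x [-10.  10.] y [50. 56.]
scene z 0 4 x [-32. -32.] y [79. 79.]
```

View pics/c4.png

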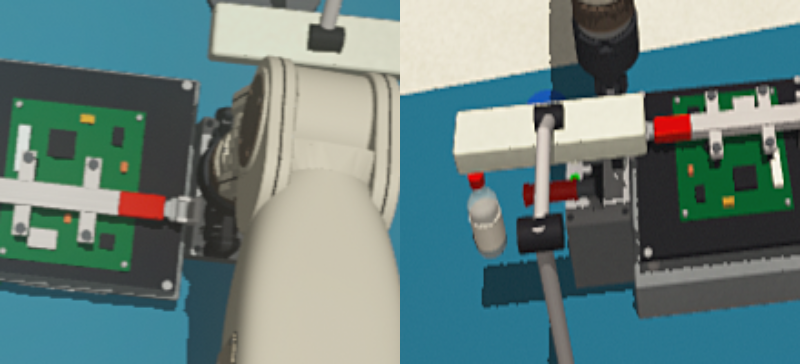

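The hand is down beside the lever with the bar closed; in the right half the red lever grip is still at rest at (555,192). I check the wrist's envelope at lamp height before going in.

Run:
```python
from st import *
o,R=st()
for c in("top","scene"):
    P=F(cloud(c,f"{c}4.npy"));P0=F(cloud(c,f"{c}0.npy"))
    ch=abs(np.load(f"{c}4.npy")-np.load(f"{c}0.npy"))>.02
    for z in range(240,480,15):
        s=P[ch&(P[...,2]>z)&(P[...,2]<z+15)&(P[...,1]<0)]
        if len(s)>5:print(c,z,len(s),"x-TCP max",np.round(np.percentile(s[:,0],[50,98,99.5])+5.6),"y-TCP",np.round(np.percentile(s[:,1],[1,99])+140.3))
```

```text
t 7.53 TCP fix [  -2.8 -140.7  150.9] toolx yaw in fix 90.1 F fix [-0.2  0.1] -1.3 w 0.0852 tilt -1.0
top 240 240 x-TCP max [-55.  64.  67.] y-TCP [-12.  13.]
top 255 30 x-TCP max [-31.  15.  19.] y-TCP [-1. 38.]
top 270 68 x-TCP max [-18.  21.  23.] y-TCP [ 3. 38.]
top 285 67 x-TCP max [-22.  17.  74.] y-TCP [ 2. 38.]
top 300 163 x-TCP max [-11. 129. 147.] y-TCP [-147.   38.]
top 315 57 x-TCP max [-14.  20.  95.] y-TCP [-24.  35.]
top 330 16 x-TCP max [-13.  17.  18.] y-TCP [14. 36.]
top 345 64 x-TCP max [ -3. 261. 280.] y-TCP [-61.  37.]
top 360 48 x-TCP max [-2. 18. 19.] y-TCP [31. 37.]
top 390 73 x-TCP max [ 2. 17. 18.] y-TCP [33. 38.]
top 420 32 x-TCP max [-5. 38. 39.] y-TCP [33. 44.]
top 435 189 x-TCP max [ 1. 41. 42.] y-TCP [34. 45.]
top 450 96 x-TCP max [-10.  42.  43.] y-TCP [34. 44.]
top 465 58 x-TCP max [-25.  42.  43.] y-TCP [37. 43.]
scene 240 214 x-TCP max [-472.   46.   48.] y-TCP [-18. 139.]
scene 255 221 x-TCP max [-462.   42.   42.] y-TCP [-32. 139.]
scene 270 322 x-TCP max [16. 41. 86.] y-TCP [-113.  137.]
scene 285 353 x-TCP max [ 25.  43. 154.] y-TCP [-441.  138.]
scene 300 380 x-TCP max [ 23.  40. 129.] y-TCP [-559.  137.]
scene 315 240 x-TCP max [22. 39. 39.] y-TCP [-615.  139.]
scene 330 234 x-TCP max [28. 39. 41.] y-TCP [-37. 140.]
scene 345 280 x-TCP max [30. 41. 42.] y-TCP [-35. 139.]
scene 360 314 x-TCP max [29. 41. 42.] y-TCP [-35. 139.]
scene 375 256 x-TCP max [28. 39. 40.] y-TCP [-31. 140.]
scene 390 194 x-TCP max [27. 46. 47.] y-TCP [-26. 140.]
scene 405 281 x-TCP max [44. 49. 50.] y-TCP [-36. 140.]
scene 420 362 x-TCP max [45. 49. 50.] y-TCP [-42. 138.]
scene 435 433 x-TCP max [45. 50. 51.] y-TCP [-43. 139.]
scene 450 421 x-TCP max [45. 50. 50.] y-TCP [-41. 138.]
scene 465 442 x-TCP max [43. 48. 49.] y-TCP [-40. 139.]
```

>>> arm_command --pt "0 1.5 0" --pt "0 3 0" --pt "0 4 0" --pt "0 4.8 0" --pt "0 5.2 0" --turn '[0,0,0,0,0]' --hand '[0,0,0,0,0]'

```text
clock: 7.95
eef_pos: [0.5963, -0.0912, 0.1525]
tool_rot: [0.742, 0.671, 0.001, 0.001]
ft_force: [-0.3, 0.1, -0.9]
grip_width: 0.0854
```

>>> arm_command --pt "0 0 0" --pt "0 0 0" --pt "0 0 0" --turn '[0,0,0]' --hand '[0,0,0]'

```text
clock: 8.2
eef_pos: [0.594, -0.0912, 0.1511]
tool_rot: [0.742, 0.671, -0.0, -0.0]
ft_force: [0.2, -0.2, -0.3]
grip_width: 0.0855
```

Run:
```python
from st import *
o,R=st()
for c in("scene","top"):
    im,D=camera(c);cv2.imwrite(f"pics/{c}5.png",im[...,::-1]);np.save(f"{c}5.npy",D)
    P=F(cloud(c,f"{c}5.npy"));im=im.astype(int)
    m=(P[...,2]>276)&(P[...,2]<312)&(P[...,0]>20)&(P[...,0]<94)&(abs(P[...,1]+140)<60)&(im.sum(-1)<250)
    if m.sum():print(c,"body rear",m.sum(),np.percentile(P[m],[50,95,99],axis=0).round(1).tolist())
    m=(P[...,2]>120)&(P[...,2]<200)&(P[...,0]>85)&(P[...,0]<130)&(P[...,1]>-165)&(P[...,1]<-120)
    if m.sum():print(c,"finger rear",m.sum(),np.percentile(P[m],[5,50,95],axis=0).round(1).tolist())
st()
```

```text
t 8.2 TCP fix [  49.2 -141.4  151.1] toolx yaw in fix 90.0 F fix [ 0.2 -0.2] -0.3 w 0.0855 tilt -1.0
scene body rear 414 [[77.9, -137.2, 302.3], [86.7, -106.3, 311.1], [87.9, -104.2, 311.8]]
scene finger rear 70 [[97.4, -150.4, 153.8], [105.3, -139.5, 167.6], [121.5, -130.0, 198.2]]
top body rear 180 [[38.8, -107.6, 304.2], [66.3, -103.8, 310.7], [71.9, -103.7, 311.8]]
top finger rear 20 [[95.3, -134.4, 158.7], [100.5, -130.5, 196.6], [108.2, -127.7, 198.8]]
t 8.3 TCP fix [  49.2 -141.5  151. ] toolx yaw in fix 90.0 F fix [0.2 0.3] -0.1 w 0.0856 tilt -1.0
```

>>> arm_command --pt "0 0.3 0" --pt "0 0.6 0" --pt "0 0.8 0" --pt "0 0.8 0" --turn '[0,0,0,0]' --hand '[0,0,0,0]'

```text
clock: 8.63
eef_pos: [0.6029, -0.0921, 0.1508]
tool_rot: [0.742, 0.671, 0.0, 0.0]
ft_force: [0.1, -0.2, 0.2]
grip_width: 0.0856
```

Run:
```python
from st import *
st()
im,D=camera("scene");np.save("scene6.npy",D);cv2.imwrite("pics/s6.png",cv2.resize(im[200:310,130:300,::-1],(792,512),interpolation=cv2.INTER_CUBIC))
P=F(cloud("scene","scene6.npy"));a=im.astype(int)
m=(P[...,2]>276)&(P[...,2]<312)&(P[...,0]>20)&(P[...,0]<103)&(abs(P[...,1]+140)<60)&(a.sum(-1)<250)
print("body rear",m.sum(),np.percentile(P[m],[50,95,99],axis=0).round(1).tolist())
```

```text
t 8.63 TCP fix [  58.2 -141.5  150.8] toolx yaw in fix 90.0 F fix [ 0.1 -0.2] 0.2 w 0.0856 tilt -1.0
body rear 316 [[84.1, -135.8, 306.2], [95.0, -105.3, 311.2], [99.0, -104.2, 311.7]]
```

View pics/s6.png

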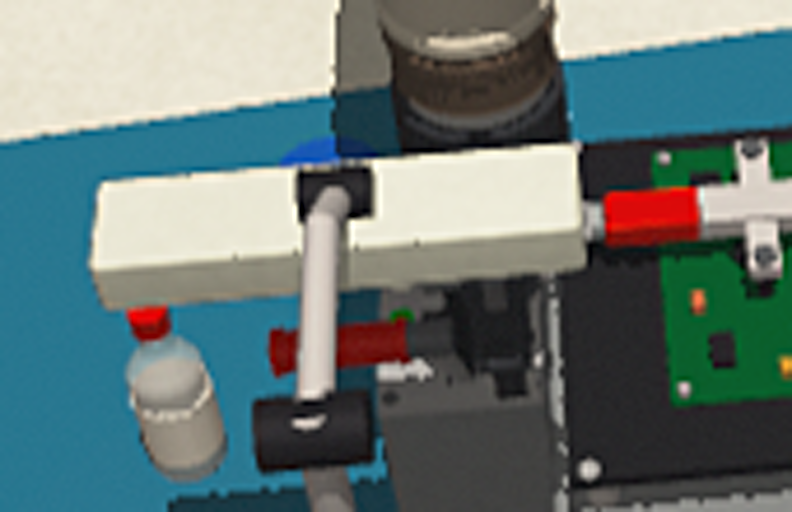

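>>> arm_command --pt "-0.5 0 0" --pt "-1 0 0" --pt "-1.4 0 0" --pt "-1.8 0 0" --pt "-1.8 0 0" --turn '[0,0,0,0,0]' --hand '[0,0,0,0,0]'

```text
clock: 9.1
eef_pos: [0.6004, -0.1111, 0.1508]
tool_rot: [0.742, 0.67, -0.0, 0.0]
ft_force: [-0.0, -1.0, -0.8]
grip_width: 0.0855
```

```bash
python3 -c "
from st import *
st()"
```

```text
t 9.1 TCP fix [  57.6 -160.6  150.8] toolx yaw in fix 89.9 F fix [ 0.1 -1. ] -0.8 w 0.0855 tilt -1.0
```

>>> arm_command --pt "-0.7 0 0" --pt "-1.4 0 0" --pt "-2.1 0 0" --pt "-2.1 0 0" --turn '[0,0,0,0]' --hand '[0,0,0,0]'

```text
clock: 9.43
eef_pos: [0.5983, -0.1325, 0.1508]
tool_rot: [0.743, 0.67, -0.0, 0.0]
ft_force: [0.8, 0.2, -0.5]
grip_width: 0.0854
```

Run:
```python
from st import *
st()
im,D=camera("scene");np.save("scene7.npy",D);cv2.imwrite("pics/s7.png",cv2.resize(im[200:310,130:300,::-1],(792,512),interpolation=cv2.INTER_CUBIC))
```

```text
t 9.43 TCP fix [  57.7 -182.1  150.8] toolx yaw in fix 89.9 F fix [0.8 0.2] -0.5 w 0.0854 tilt -1.0
```

View pics/s7.png

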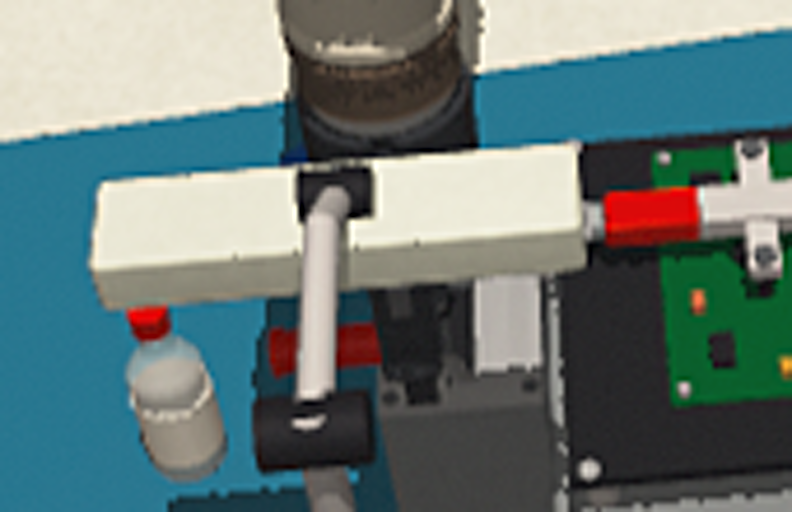

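The finger at (410,340) stands behind the knob, the grip hasn't moved, and there is no contact force. I slide on to the sleeve, then pull.

>>> arm_command --pt "-0.8 0 0" --pt "-1.6 0 0" --pt "-2.4 0 0" --pt "-3.2 0 0" --pt "-3.2 0 0" --turn '[0,0,0,0,0]' --hand '[0,0,0,0,0]'

```text
clock: 9.9
eef_pos: [0.595, -0.1647, 0.1508]
tool_rot: [0.743, 0.67, -0.0, 0.0]
ft_force: [0.6, -0.2, -0.4]
grip_width: 0.0856
```

>>> arm_command --pt "0 -0.4 0" --pt "0 -0.8 0" --pt "0 -1.2 0" --pt "0 -1.6 0" --pt "0 -2 0" --turn '[0,0,0,0,0]' --hand '[0,0,0,0,0]'

```text
clock: 10.32
eef_pos: [0.5755, -0.1607, 0.1514]
tool_rot: [0.742, 0.671, 0.0, 0.001]
ft_force: [3.1, -2.2, 1.2]
grip_width: 0.0854
```

```bash
python3 -c "
from st import *
st()"
```

```text
t 10.32 TCP fix [  37.9 -212.4  151.4] toolx yaw in fix 90.0 F fix [ 3.3 -1.8] 1.2 w 0.0854 tilt -1.0
```

>>> arm_command --pt "0 -0.4 -0.3" --pt "0 -0.8 -0.6" --pt "0 -1.2 -0.7" --pt "0 -1.6 -0.7" --pt "0 -1.9 -0.7" --turn '[0,0,0,0,0]' --hand '[0,0,0,0,0]'

```text
clock: 10.73
eef_pos: [0.556, -0.1587, 0.1581]
tool_rot: [0.742, 0.671, 0.0, 0.0]
ft_force: [1.5, -2.1, -0.4]
grip_width: 0.0853
```

>>> arm_command --pt "0 -0.2 -0.4" --pt "0 -0.4 -0.8" --pt "0 -0.6 -1.2" --pt "0 -0.8 -1.5" --pt "0 -1.0 -1.5" --turn '[0,0,0,0,0]' --hand '[0,0,0,0,0]'

```text
clock: 11.15
eef_pos: [0.5472, -0.1577, 0.1738]
tool_rot: [0.742, 0.671, 0.001, 0.001]
ft_force: [4.4, -0.9, 0.5]
grip_width: 0.085
```

Run:
```python
from st import *
st()
def red(c):
    im,D=camera(c);np.save("tmp.npy",D);P=F(cloud(c,"tmp.npy"));a=im.astype(int)
    m=(a[...,0]>80)&(a[...,1]<60)&(a[...,2]<70)&(P[...,0]>-30)&(P[...,0]<140)&(P[...,1]<-160)&(P[...,1]>-280)&(P[...,2]>150)
    print(c,m.sum());
    if m.sum()>5: print(np.percentile(P[m],[1,50,99],axis=0).round(1).tolist())
for c in("scene","top"):red(c)
```

```text
t 11.15 TCP fix [   9.4 -212.3  173.8] toolx yaw in fix 90.0 F fix [ 4.5 -0.5] 0.5 w 0.085 tilt -1.0
scene 0
top 0
```

>>> arm_command --pt "0 -0.15 0" --pt "0 -0.3 0" --pt "0 -0.45 0" --pt "0 -0.6 0" --pt "0 -0.6 0" --turn '[0,0,0,0,0]' --hand '[0,0,0,0,0]'

```text
clock: 11.67
eef_pos: [0.5403, -0.157, 0.1728]
tool_rot: [0.742, 0.671, 0.0, -0.0]
ft_force: [1.9, 0.9, 0.8]
grip_width: 0.0854
```

Run:
```python
from st import *
st()
im,D=camera("scene");np.save("scene8.npy",D);a=im
im,D=camera("top");cv2.imwrite("pics/s8.png",np.hstack([cv2.resize(x,(400,400),interpolation=cv2.INTER_CUBIC) for x in(a[200:320,130:250,::-1],im[160:320,400:560,::-1])]))
```

```text
t 11.67 TCP fix [   2.5 -212.3  172.8] toolx yaw in fix 90.0 F fix [1.8 1.1] 0.8 w 0.0854 tilt -1.0
```

View pics/s8.png

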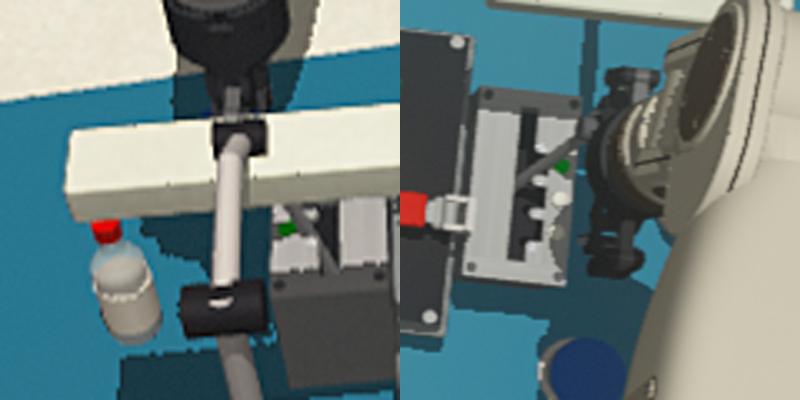

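In the top view (right half) the shaft from (515,188) to (590,130) leans right past the green marker at (562,165), so it appears to be in the notch. I back the finger off.

>>> arm_command --pt "0 0.3 0" --pt "0 0.6 0" --pt "0 0.9 0" --pt "0 1.2 0" --pt "0 1.3 0" --turn '[0,0,0,0,0]' --hand '[0,0,0,0,0]'

```text
clock: 12.18
eef_pos: [0.5536, -0.1586, 0.1724]
tool_rot: [0.742, 0.67, -0.0, -0.0]
ft_force: [1.0, 0.1, 0.4]
grip_width: 0.0853
```

Run:
```python
from st import *
st()
im,D=camera("scene");np.save("scene9.npy",D);a=im
im,D=camera("top");np.save("top9.npy",D)
cv2.imwrite("pics/s9.png",np.hstack([cv2.resize(x,(400,400),interpolation=cv2.INTER_CUBIC) for x in(a[200:320,130:250,::-1],im[190:270,410:490,::-1])]))
```

```text
t 12.18 TCP fix [  15.9 -212.6  172.4] toolx yaw in fix 90.0 F fix [1.  0.2] 0.4 w 0.0853 tilt -1.0
```

View pics/s9.png

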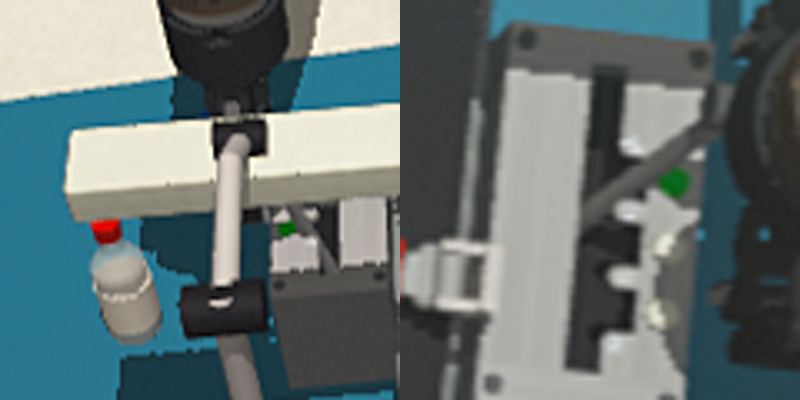

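>>> arm_command --pt "0 0 -1" --pt "0 0 -3" --pt "0 0 -6" --pt "0 0 -9" --pt "0 0 -12" --turn '[0,0,0,0,0]' --hand '[0,0,0,0,0]'

```text
clock: 12.7
eef_pos: [0.5529, -0.1584, 0.2949]
tool_rot: [0.742, 0.67, -0.0, -0.0]
ft_force: [1.3, -0.5, 0.7]
grip_width: 0.0857
```

>>> arm_command --pt "0 -2 -3" --pt "0 -6 -5" --pt "2 -10 -7" --pt "4 -14 -7" --pt "4 -17 -7" --turn '[0,0,0,0,0]' --hand '[0,0,0,0,0]'

```text
clock: 13.12
eef_pos: [0.3876, -0.1003, 0.3649]
tool_rot: [0.742, 0.671, 0.001, 0.001]
ft_force: [-0.2, 0.1, -0.0]
grip_width: 0.0853
```

>>> arm_command --pt "0 -3 0" --pt "0 -5 0" --pt "0 -5 0" --turn '[0,0,0]' --hand '[0,0,0]'

```text
clock: 13.37
eef_pos: [0.3349, -0.0957, 0.3647]
tool_rot: [0.742, 0.67, 0.0, 0.001]
ft_force: [0.5, -0.3, 0.4]
grip_width: 0.0858
```

Run:
```python
from st import *
st()
I=[]
for c in("scene","top"):
    im,D=camera(c);np.save("tmp.npy",D);I.append(im);P=F(cloud(c,"tmp.npy"));a=im.astype(int)
    red=(a[...,0]>80)&(a[...,1]<60)&(a[...,2]<70)
    for n,m in dict(lever=red&(P[...,0]>-60)&(P[...,0]<140)&(P[...,1]<-160)&(P[...,1]>-285)&(P[...,2]>150),bar=red&(abs(P[...,1]+72)<40)&(P[...,2]>110)&(P[...,2]<200)).items():
        if m.sum()>5: print(c,n,m.sum(),np.percentile(P[m],[1,50,99],axis=0).round(1).tolist())
    for n in("multimeter","flux_bottle","solder_spool","screwdriver"):
        print(n,[(np.round(e["location"]).tolist(),round(e["conf"],2)) for e in spot_point(c,n)[:2]])
cv2.imwrite("pics/s10.png",np.hstack([cv2.resize(x[...,::-1],(400,360),interpolation=cv2.INTER_AREA) for x in(I[0][150:350,120:440],I[1][130:330,390:570])]))
```

```text
t 13.37 TCP fix [-208.1 -172.1  364.7] toolx yaw in fix 90.0 F fix [ 0.5 -0.3] 0.4 w 0.0858 tilt -1.0
scene bar 534 [[-1184.6, -111.0, 110.6], [-1158.9, -74.0, 128.8], [-13.6, -42.0, 177.7]]
multimeter [([302.0, 407.0], 0.58)]
flux_bottle [([296.0, 171.0], 0.77), ([240.0, 345.0], 0.71)]
solder_spool []
screwdriver [([237.0, 394.0], 0.62)]
top lever 360 [[23.5, -271.0, 183.4], [32.8, -241.1, 194.4], [44.5, -210.1, 204.2]]
top bar 323 [[-43.5, -92.5, 121.0], [-31.2, -69.9, 127.4], [-18.2, -46.9, 133.0]]
multimeter [([171.0, 247.0], 0.63), ([239.0, 463.0], 0.59)]
flux_bottle [([246.0, 510.0], 0.92), ([215.0, 500.0], 0.4)]
solder_spool [([312.0, 466.0], 0.73)]
screwdriver [([277.0, 220.0], 0.84)]
```

View pics/s10.png

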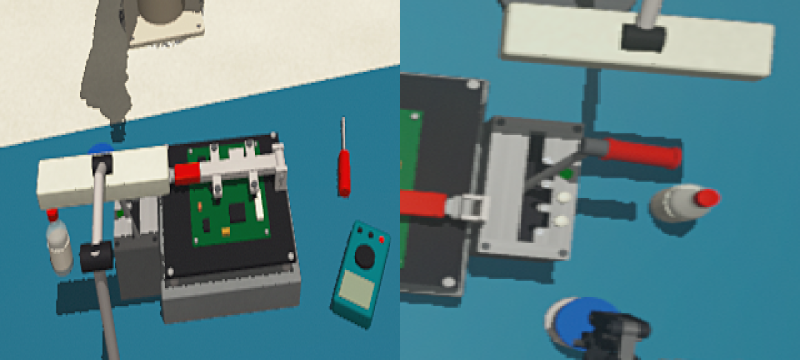

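The lever grip is at about x 34, y −241, so its sway is roughly 0.165 rad and its shaft is near x 17 in the green notch. The bar is level and the bystanders are in place.

```bash
python3 -c "
from workcell import *
print(job_done())"
```

```text
the job is handed in; nothing more can be done
None
```

The job is handed in at about 13.4 s on the robot's clock. By my last checks the board is ready for its test, but `job_done()` gave no verdict.

**Bar:** I pushed the hold-down bar down with the closed fingertips and pressed it into the catch. It hit a hard stop, and I overpressed it to about 71 N at the wrist with the fingertips (limit 120 N). Afterwards the bar measured level along its whole length, with its top at about 126 mm.

**Lever:** I hooked the lever with the open gripper's rear finger, going in low under the lamp. I drew it to the rearmost notch, which has the green marker, and backed off. Measured from the top camera only, the sway is about 0.165 rad (needed above 0.11). The shaft is at about x 17 mm, against the notch centre at x 18 mm.

**Clearances:**
- No contact force showed at the wrist while the gripper was under the lamp, though the gap was only about 2 mm.
- The multimeter, bottle and screwdriver were found within a few pixels of their first places in both views; the spool was found only from above. Bottle and spool still stand.
- The arm ended clear of everything.

**Disagreements between checks:** The two cameras differed by 2 to 3 mm along the fixture's x. The scene camera could not confirm the lever's final position. The networks gave a few false hits, such as a second "flux_bottle" and a second "multimeter", which I discarded after looking at the pictures.

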